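# Clamp the stone plaque with the friction peg

### The arm

A 6-joint arm with a two-finger parallel gripper is mounted at the origin on the work surface. World frame = base frame: x ahead of the robot, y to its left, z up, the work surface at z = 0. Lengths are in m, angles in rad, forces in N, time in s.
With the tool pointing down it reaches from about 0.375 to 0.825 m from the base axis. Payload 5.5 kg.
Tool frame: the origin (TCP) lies between the finger pads; the fingertips stand arm.tip_reach ahead of it and the grasp point (between the pads) lies 5 mm behind it (arm.tip_reach is the distance from the TCP to the fingertips, in m); z points along the fingers, y is the line along which they close (so a half turn about z gives the same grasp; the last joint's range is limited). The gripper opens to 85 mm and grips with 20 to 120 N. Pads are 22 mm wide; open, the fingers measure 114 mm over their backs; the gripper's body (76 mm by 85 mm) begins 54 mm behind the grasp point. The pads swing forward as they close: fully open they stand 13 mm farther back than shut.
Start: joints at [-1.181, 0.314, -0.047, 1.21, 0, 1.571], TCP at [0.228, -0.555, 0.245] pointing down, gripper open.
Joint ranges: [-2.67, 2.67], [-0.69, 1.73], [-1.03, 1.25], [-2.08, 2.16], [-1.42, 1.45], [-3.14, 3.14]. Speed limits (rad/s): [2.39, 2.39, 3.01, 3.14, 3.14, 3.14].

### API

Orientations are given as a 3x3 rotation matrix whose columns are the frame's x, y, z axes.
In Python, from plant import arm gives the robot as it stands. The module is installed in compiled form; this text tells all that it offers.
- The arm moves only by the shell command python3 -m handwheel 'ROWS' [OPENING]. ROWS is JSON, one flat list of numbers, 6 for each row, row after row: the shift along the tool's x, y, z in units of 30 mm (1.0 is 30 mm), then the turn, a rotation vector about the tool's x, y, z in units of 10 degrees (1.0 is 10 degrees). In form: [dx, dy, dz, ax, ay, az, dx, dy, dz, ax, ay, az, ...]. A call has 1 to 20 rows; each row shifts and turns the commanded pose from where the row before left it, along the tool's axes as they then stand; what a row does not reach is not made up. A row lasts 1/8 s, in which the tool goes at most 62.5 mm and 10.7 degrees, less where a joint would pass 70% of its speed; a pose out of reach is approached as far as the arm can. A call is refused whole if a number of a shift passes 1 or a number of a turn 1, either way. A call with a gripper value outside its range is refused whole. OPENING is the finger opening in mm, from 0 to 85.4, set as the call begins (- or left out, the last holds). The fingers move at their own pace and stop on an object; the grip force is fixed at half the most. Time passes only in rows, so rows that do not move let the fingers close. It gives the time, the measured TCP pose, the force, the opening and the grip force at its end, in the units of the state.
- arm.read_state(): the state, without advancing time (a new reading comes with each control period).
- arm.read_camera(name): name is "side" or "top" or "wrist"; returns a dict with "image" (400x640x3 uint8, red, green, blue), "vertical_fov" (degrees; the focal length in pixels is half the picture's height over the tangent of half this angle, whatever the lens; pixels are square), "cx", "cy" (the principal point, pixels), "k1" (the pictures are not rectified: a ray, as slopes to the right and down, at radius r is drawn at 1 + k1 r^2 times it, then the intrinsics apply), "pose" (4x4, takes a point from camera to world coordinates). Camera axes: x right, y up, looking along -z (the intrinsics and any distortion apply to the point x, -y, -z); pixel columns grow to the right and rows downward; lengths in m; the calibration is good to about 2 mm. A picture is of the moment at which its call begins. There is no depth.
- arm.sign_off(): hands the job in; it is judged then, once.
Trained networks look in a picture, given as the dict that the camera call returned (one of the last four; its "shot" number tells which), for a name from the list of things; names that differ only in an ending like _2 or _b are one class to them, and where a whole thing is asked for, a point or a joint stands for the part that bears it (a point fixed in the world has none). Each returns a list of dicts, best first, with "confidence" (0 to 1); they miss things now and then, are a little off and sometimes report something else, mostly with a low value. They report only what shows in the picture. A call takes as long as a camera call. They do not tell look-alikes from the thing itself.
- arm.spot_in(picture, target): "position" ([x, y, z] in m, in world coordinates, good to about 4 mm: the middle of the surface that is visible of it).
- arm.masks_of(picture, target): "pixels" (400x640 bool, what is visible of it).
The state is a dict: "clock": time; "joint_positions": joint angles; "qvel": joint speeds; "tau": joint torques, N m; "tcp_pos": TCP position; "orientation": TCP orientation; "wrist_force": force on the tool from outside, world axes, zero at the start; "moment": the same for the moment, N m; "gripper_width": finger opening in m; "gripper_force": force on a finger pad.
Only numpy, scipy, OpenCV 4.12 (cv2) and the standard library are available. Lean on these libraries where they do the work, as an engineer would, in place of code of your own. Each camera call takes 0.05 s, during which the arm holds its last target. There are 200 camera calls.

### The job

Push the grey stone plaque across the carving board until its far edge is flat against the steel fence. Then take the wooden wing of the clamp peg and turn it anticlockwise (seen from above) while pressing the peg down into its tapered hole, so that the blue arm ends up pointing straight across the plaque with its rubber foot bearing on it, and stays there when you let go: the arm must come over the plaque before it is low. Leave the mallet, the chisels and the tape roll alone.

Things in the scene. Friction and masses are not known exactly. Their poses are not given: they have to be found in the camera images.
- board: Dark brown wooden board fixed on the bench, 310 (x) x 380 (y) x 20 mm. Origin: centre of its underside, z = 0; x points away from the robot, give or take the yaw, y left. A steel fence (300 mm long, 18 thick, 14 high) runs along its far edge, inner face at x = +115 mm. The clamp peg's axis is at x = +65, y = +105 mm, in a brass ring 60 mm wide, 16 mm high.
- plaque: Loose grey stone plaque flat on the board, 100 (its x) x 150 (its y) x 20 mm, about 0.8 kg, pale carved lines. Origin: centre of its underside. It starts 45 to 75 mm short of the fence, within 0.2 rad of parallel, centre near y = -50 mm of the board. Seated against the fence its origin is at x = +65 mm of the board.
- fence (a point): Point on the board's top at the foot of the steel fence's inner face (x = +115, y = -50 mm of the board), where the middle of the plaque's far edge should come.
- clamp: Part fixed on the peg: dark steel hub disc 62 mm across, a blue arm (24 mm wide, 10 thick) reaching 118 mm from the peg's axis along this body's +x, and a wooden wing on the hub. Origin: on the peg's axis, at bench height (z = 0) while the peg is raised; it sinks and turns with the peg. The arm's underside is 51 mm above the origin.
- wing (a point): Foot of the wooden wing, on the peg's axis, at the hub's top face (63 mm above the bench while raised, lower as it sinks). The wing is an upright block, 66 mm long along the arm (the clamp's x), 14 mm thick (pinch it there), 30 mm tall from the hub's top. Fingertips astride it can press on the hub's top, a disc of radius 31 mm.
- foot_pad (a point): Underside of the round rubber foot (22 mm across) beneath the arm, 108 mm from the peg's axis, 46 mm above the bench while raised (the point moves with the arm, not with the foot's spring). The foot is springy: 1.2 N per mm; after 5 mm the arm itself touches.
- peg_press (a joint): How far the peg is pressed into its taper, m, 0 to 0.016; starts near 0.001 (raised, a red band shows under the hub). The foot touches the plaque at 0.006; well home is 0.008 to 0.010. The deeper, the harder it grips: at 0.009 about 30 N pushes it straight down, but only about 13 N while it is being turned. It does not rise again by itself.
- peg_turn (a joint): Turn of the peg, rad, anticlockwise from above, 0 to 1.75. At 0 (start) the arm points back to the robot, 195 degrees from the board's +x; at 1.31 straight across the plaque (board's -y). The foot comes over a seated plaque from 0.6 to 0.9. A light spring (0.06 N m/rad) turns it back unless the taper grips; at depth it takes 0.3 N m to turn.
- mallet: Bystander: steel mallet with a dark wooden handle lying on the bench, head 50 x 85 x 50 mm, 207 mm long, origin under the head.
- chisel_a: Bystander: flat chisel, 175 mm long, lying on the bench, origin under its middle.
- chisel_b: Bystander: flat chisel with a brass-coloured tip, 175 mm long, lying on the bench, origin under its middle.
- tape: Bystander: roll of white tape, 100 mm across, 45 mm high, lying flat, origin under its centre.
There are look-alikes about, which are no part of the job. There is more than one size of the plaque; the one meant has the size given above.

How it is judged:
On the way:
1. the plaque lies flat against the fence while the peg is still up (x of plaque in the frame of board above 0.061 m and angle between the x axis of plaque and the x axis of board, either way round below 0.06 rad and z of plaque in the frame of board below 0.023 m and value of joint peg_press below 0.005 m), for 0.2 s.
At the end, for the whole second after the job is handed in: Plaque flat, far edge within 4 mm of the fence, parallel within 0.06 rad; peg pressed in over 7 mm and turned 1.0 to 1.6 rad (arm across the plaque within about 17 degrees); rubber foot bearing on the plaque with over 0.5 N; all at rest (x of plaque in the frame of board above 0.061 m and angle between the x axis of plaque and the x axis of board, either way round below 0.06 rad and z of plaque in the frame of board below 0.023 m and value of joint peg_turn between 1 and 1.6 rad and value of joint peg_press above 0.007 m and contact force between plaque and clamp above 0.5 N and linear speed of plaque below 0.01 m/s and velocity of joint peg_turn between -0.05 and 0.05 rad/s); the robot touches nothing.
It fails at once if the mallet is moved by more than 25 mm (distance of mallet from where it was at the start of the episode above 0.025 m).
It fails at once if the one chisel is moved by more than 25 mm (distance of chisel_a from where it was at the start of the episode above 0.025 m).
It fails at once if the other chisel is moved by more than 25 mm (distance of chisel_b from where it was at the start of the episode above 0.025 m).
It fails at once if the tape roll is moved by more than 25 mm (distance of tape from where it was at the start of the episode above 0.025 m).
It fails at once if the plaque is tipped up (angle between plaque's own z axis and vertical above 0.2 rad).
It also fails if it takes over 58 s, if anything falls off the work surface, if the arm or the gripper's body presses on something with over 40 N, if the wrist force passes 120 N, or if a joint passes its speed limit or range.

## Working session

There is one attempt and no reset: what is moved stays moved. The work goes in short steps, Python scripts to look and compute and a shell command to move; the robot and the scene stay as the last step left them, time stands still between calls to the robot, and variables do not carry over. Pictures are saved under pics/ and viewed, at most 10 in all, crops included, and the job is handed in when it is done.

```bash
mkdir -p pics; cat > h.py <<'E'
import numpy as np, cv2
from plant import arm
np.set_printoptions(precision=4,suppress=True)
def save(p,n): cv2.imwrite('pics/'+n,p['image'][:,:,::-1])
def K(p):
    f=200/np.tan(np.radians(p['vertical_fov'])/2); return f
def ray(p,u,v):
    f=K(p); d=np.array([(u-p['cx'])/f,(v-p['cy'])/f]); s=d.copy()
    for _ in range(20): s=d/(1+p['k1']*(s@s))
    P=np.array(p['pose']); return P[:3,3],P[:3,:3]@np.array([s[0],-s[1],-1])
def onz(p,u,v,z):
    o,d=ray(p,u,v); return o+d*(z-o[2])/d[2]
def proj(p,X):
    P=np.array(p['pose']); q=P[:3,:3].T@(np.array(X)-P[:3,3]); s=np.array([q[0],-q[1]])/-q[2]
    s=s*(1+p['k1']*(s@s)); return s*K(p)+[p['cx'],p['cy']]
E
cat > a.py <<'E'
from h import *
for n in ['top','side']:
    p=arm.read_camera(n); save(p,n+'0.png'); print(n,np.array(p['pose'])[:3,3])
    for t in ['board','plaque','fence','clamp','wing','foot_pad','mallet','chisel_a','tape']:
        try:
            for r in arm.spot_in(p,t): print(t,round(r['confidence'],2),np.array(r['position']),proj(p,r['position']))
        except Exception as e: print(t,e)
s=arm.read_state(); print(s, arm.tip_reach)
E
python3 a.py
```

```text
top [ 0.4845 -0.0601  1.2922]
board 0.81 [ 0.5431 -0.0515  0.0223] [315.1143 222.0225]
plaque 0.92 [ 0.8427 -0.0554  0.018 ] [317.2328 135.407 ]
plaque 0.91 [ 0.5897 -0.1225  0.042 ] [336.5982 207.9448]
plaque 0.67 [ 0.3726 -0.6433  0.0301] [492.2276 274.7882]
plaque 0.18 [0.59   0.0188 0.061 ] [293.7248 206.9127]
fence 0.68 [ 0.5443 -0.0489  0.0213] [314.3476 221.6714]
clamp 0.73 [0.593  0.0242 0.0588] [292.1362 206.0415]
wing 0.69 [0.587  0.0238 0.0592] [292.2181 207.8559]
foot_pad 0.74 [0.5908 0.0202 0.0599] [293.3227 206.6938]
mallet 0.85 [ 0.4544 -0.4416  0.0415] [432.88   249.7713]
mallet 0.29 [0.5904 0.0216 0.0565] [292.9604 206.9002]
chisel_a 0.68 [0.4363 0.4863 0.0147] [155.5316 251.9344]
chisel_a 0.49 [0.4908 0.3964 0.0124] [182.8285 236.0994]
tape 0.64 [ 0.6244 -0.4174  0.0433] [424.8756 198.4726]
side [0.3095 1.2315 0.8419]
board 0.63 [0.5349 0.0133 0.0188] [330.7631 218.5435]
plaque 0.85 [ 0.3671 -0.6185  0.0317] [382.3425 154.888 ]
plaque 0.8 [ 0.8322 -0.0518  0.0124] [265.681  205.2806]
plaque 0.61 [ 0.5799 -0.1142  0.0437] [325.6135 196.5282]
fence 0.73 [0.5403 0.0142
[... 408 characters left out ...]
8] [364.8789 169.453 ]
tape 0.6 [ 0.6231 -0.3927  0.0291] [327.6371 170.5316]
tape 0.48 [ 0.5791 -0.1084  0.0428] [325.5464 197.3975]
{'clock': 1.0, 'joint_positions': array([-1.181 ,  0.3135, -0.0471,  1.2102, -0.    ,  1.5708]), 'qvel': array([-0.0004, -0.0005,  0.002 ,  0.001 ,  0.    ,  0.001 ]), 'tau': array([  0.0018, -53.9472,  34.0055,   0.0016,   0.0003,  -0.    ]), 'tcp_pos': array([ 0.228 , -0.555 ,  0.2453]), 'orientation': array([[ 0.925,  0.38 , -0.   ],
       [ 0.38 , -0.925, -0.   ],
       [-0.   ,  0.   , -1.   ]]), 'wrist_force': array([0.4605, 0.5759, 0.0122]), 'moment': array([-0.0448, -0.0311, -0.0357]), 'gripper_force': 0.0, 'gripper_width': 0.08540475775718355} 0.014
```

```bash
python3 -c "
import cv2
a=cv2.imread('pics/top0.png')[150:290,225:405]; cv2.imwrite('pics/top0c.png',cv2.resize(a,None,fx=4.2,fy=4.2,interpolation=cv2.INTER_CUBIC))"
```

```text
(no output)
```

View pics/top0c.png

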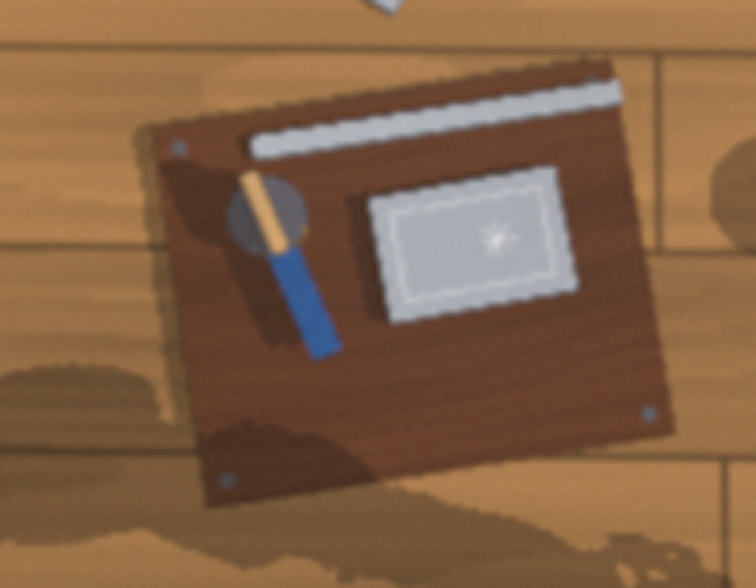

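View pics/top0.png

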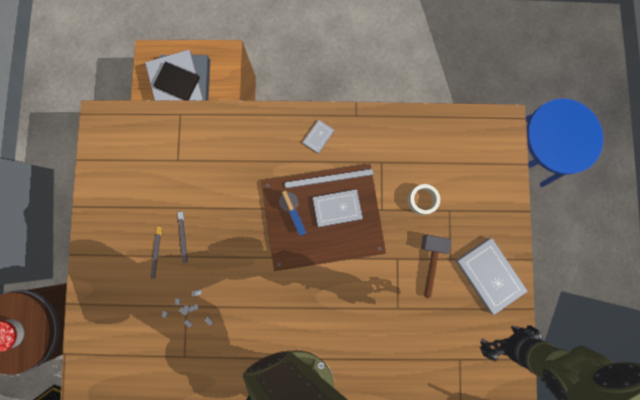

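The crop shows the plaque in the board's middle right (px ~337,208), the fence along its far edge and the peg left (px ~289,201) with the blue arm pointing back. The full picture shows the mallet (435,245), tape (424,199) and chisels (170,240) well clear of it, and smaller and larger look-alike plaques off the board.

```bash
cat > b.py <<'E'
from h import *
p=arm.read_camera('top')
f=lambda c,z:np.array([onz(p,225+(x+.5)/4.2-.5,150+(y+.5)/4.2-.5,z) for x,y in c])
B=f([(152,125),(612,62),(675,432),(205,507)],.02); print('board',B,B.mean(0))
ex=((B[0]-B[3])+(B[1]-B[2])); ey=(B[0]-B[1])+(B[3]-B[2]); y1=np.arctan2(ex[1],ex[0]); y2=np.arctan2(-ey[0],ey[1]); print(y1,y2,np.linalg.norm(ex)/2,np.linalg.norm(ey)/2)
Fn=f([(258,160),(622,103)],.034);d=Fn[0]-Fn[1];print('fence',Fn,np.arctan2(-d[0],d[1]))
m=[r for r in arm.masks_of(p,'plaque')]
for r in m:
    M=r['pixels'].astype(np.uint8); v,u=np.nonzero(M)
    if not(300<u.mean()<360 and 190<v.mean()<230): continue
    c=cv2.boxPoints(cv2.minAreaRect(np.c_[u,v].astype(np.float32))); print('mask',np.array([onz(p,a,b,.04) for a,b in c]))
P=f([(370,200),(557,167),(577,290),(390,323)],.04); e=(P[0]-P[3])+(P[1]-P[2]); e2=(P[0]-P[1])+(P[3]-P[2])
print('plaque',P.mean(0),np.arctan2(e[1],e[0]),np.arctan2(-e2[0],e2[1]),np.linalg.norm(e)/2,np.linalg.norm(e2)/2)
print('hub',f([(268,215)],.062),'armtip',f([(325,352)],.061))
yaw=(y1+y2)/2;c=B.mean(0)[:2];R=np.array([[np.cos(yaw),-np.sin(yaw)],[np.sin(yaw),np.cos(yaw)]])
for n,x in [('peg',(.065,.105)),('fencept',(.115,-.05))]: print(n,c+R@x)
print('plaque in board',R.T@(P.mean(0)[:2]-c),'fence in board',(Fn[:,:2]-c)@R)
E
python3 b.py
```

```text
board [[ 0.6865  0.1353  0.02  ]
 [ 0.7425 -0.2385  0.02  ]
 [ 0.4436 -0.2877  0.02  ]
 [ 0.3809  0.0855  0.02  ]] [ 0.5634 -0.0764  0.02  ]
0.16247528924858454 0.15769349685249298 0.3062998762762689 0.3781914977602101
fence [[ 0.6568  0.0475  0.034 ]
 [ 0.7063 -0.2444  0.034 ]] 0.16784855081505015
mask [[ 0.6251 -0.0396  0.04  ]
 [ 0.6549 -0.1888  0.04  ]
 [ 0.5544 -0.2075  0.04  ]
 [ 0.5251 -0.0594  0.04  ]]
plaque [ 0.5901 -0.1252  0.04  ] 0.16616321282396102 0.18556436438977905 0.09903056159162822 0.1507363388579724
hub [[0.6098 0.0364 0.062 ]] armtip [[ 0.5038 -0.0096  0.061 ]]
peg [0.6108 0.0377]
fencept [ 0.6849 -0.1074]
plaque in board [ 0.0186 -0.0525] fence in board [[ 0.112   0.1073]
 [ 0.1143 -0.1887]]
```

```bash
python3 -m handwheel '[0.9333,-0.618,0,0,0,0,0.9333,-0.618,0,0,0,0,0.9333,-0.618,0,0,0,0,0.9333,-0.618,0,0,0,0,0.9333,-0.618,0,0,0,0,0.9333,-0.618,0,0,0,0,0.9333,-0.618,0,0,0,0,0.9333,-0.618,0,0,0,0,0.9333,-0.618,0,0,0,0,0.9333,-0.618,0,0,0,0,0.9333,-0.618,0,0,0,0,0.9333,-0.618,0,0,0,0,0.9333,-0.618,0,0,0,0,0.9333,-0.618,0,0,0,0,0.9333,-0.618,0,0,0,0,0,0,0,0,0,0.65,0,0,0,0,0,0.65]' 85
python3 -m handwheel '[0,0,0.9,0,0,0,0,0,0.9,0,0,0,0,0,0.9,0,0,0,0,0,0.9,0,0,0,0,0,0.9,0,0,0,0,0,0.9,0,0,0,0,0,0,0,0,0]'
cat > w.py <<'E'
import sys
from h import *
p=arm.read_camera(sys.argv[1]); save(p,sys.argv[2]); s=arm.read_state(); print(s['clock'],s['tcp_pos'],s['joint_positions'],np.array(p['pose'])[:3,3])
for t in sys.argv[3:]:
    for r in arm.spot_in(p,t): print(t,round(r['confidence'],2),np.array(r['position']),proj(p,r['position']))
E
python3 w.py wrist w1.png plaque wing clamp
```

```text
clock: 3.22
tcp_pos: [0.5111, -0.1376, 0.2453]
orientation: [[0.987, 0.16, -0.0], [0.16, -0.987, -0.0], [-0.0, 0.0, -1.0]]
wrist_force: [0.2, -0.7, -0.3]
gripper_width: 0.085
gripper_force: 0.0
clock: 4.1
tcp_pos: [0.5089, -0.1377, 0.0816]
orientation: [[0.987, 0.162, -0.004], [0.162, -0.987, 0.001], [-0.004, -0.002, -1.0]]
wrist_force: [0.2, 0.5, -0.3]
gripper_width: 0.0847
gripper_force: 0.0
4.15 [ 0.5101 -0.138   0.083 ] [-0.2642  0.3059 -0.4524  0.8142 -0.      2.7146] [ 0.5904 -0.1238  0.2097]
plaque 0.86 [ 0.5903 -0.1217  0.0391] [319.2071  78.8428]
wing 0.84 [0.539  0.0035 0.0569] [ 33.9434 153.943 ]
clamp 0.96 [0.5423 0.0017 0.0581] [ 35.0121 148.0169]
```

View pics/w1.png

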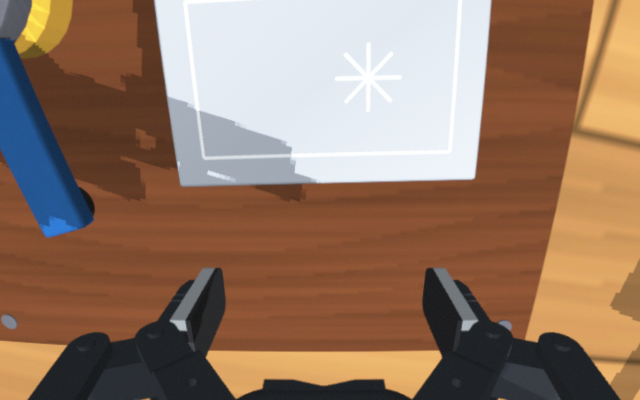

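The plaque's near edge runs from (182,185) to (475,178), nearly parallel to the gripper. The fingers (200,300)/(450,300) are centred on it, and the blue arm's tip (65,225) is well clear to the left.

```bash
python3 -m handwheel '[0,0,0.6,0,0,0,0,0,0.6,0,0,0,0,0,0,0,0,0]'
python3 -m handwheel '[0,0,0.25,0,0,0,0,0,0,0,0,0]'
python3 -m handwheel '[0,0,0.25,0,0,0,0,0,0,0,0,0]'; python3 w.py side s1.png; python3 -c "
import cv2
a=cv2.imread('pics/s1.png')[130:280,230:430]; cv2.imwrite('pics/s1c.png',cv2.resize(a,None,fx=4,fy=4,interpolation=cv2.INTER_CUBIC))"
```

```text
clock: 4.68
tcp_pos: [0.5105, -0.1381, 0.0473]
orientation: [[0.987, 0.162, -0.001], [0.162, -0.987, 0.0], [-0.001, -0.0, -1.0]]
wrist_force: [0.1, 0.5, -0.3]
gripper_width: 0.0848
gripper_force: 0.0
clock: 4.92
tcp_pos: [0.511, -0.1382, 0.0401]
orientation: [[0.987, 0.162, 0.0], [0.162, -0.987, -0.0], [0.0, 0.0, -1.0]]
wrist_force: [0.5, 0.0, 0.3]
gripper_width: 0.0848
gripper_force: 0.0
clock: 5.18
tcp_pos: [0.5104, -0.138, 0.0318]
orientation: [[0.987, 0.162, -0.001], [0.162, -0.987, 0.0], [-0.001, -0.0, -1.0]]
wrist_force: [0.1, 0.2, 0.5]
gripper_width: 0.0852
gripper_force: 0.0
5.225 [ 0.5105 -0.1381  0.032 ] [-0.2641  0.3673 -0.5041  0.7001  0.      2.7145] [0.3095 1.2315 0.8419]
```

View pics/s1c.png

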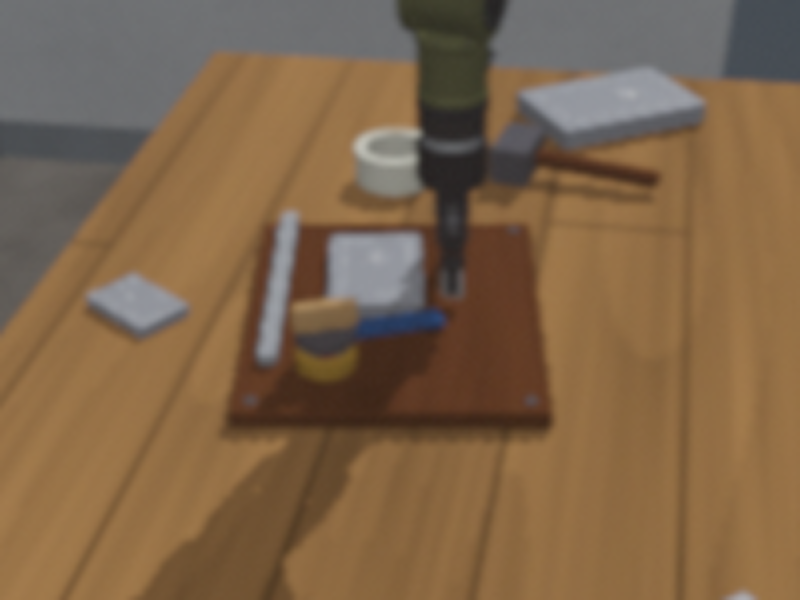

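The side view shows the fingers just in front of the plaque's near edge (px ~450,285 of the crop) and above the board, clear of the blue arm.

```bash
python3 -m handwheel '[0,0,0.17,0,0,0,0,0,0,0,0,0]'
python3 -m handwheel '[0.3,0,0,0,0,0,0.3,0,0,0,0,0,0.2,0,0,0,0,0,0.2,0,0,0,0,0,0.2,0,0,0,0,0,0.2,0,0,0,0,0,0.2,0,0,0,0,0,0.2,0,0,0,0,0]'
python3 w.py wrist w2.png plaque
```

```text
clock: 5.48
tcp_pos: [0.5105, -0.138, 0.0268]
orientation: [[0.987, 0.162, -0.001], [0.162, -0.987, 0.0], [-0.001, -0.0, -1.0]]
wrist_force: [-0.2, 1.1, -0.4]
gripper_width: 0.0849
gripper_force: 0.0
clock: 6.48
tcp_pos: [0.5606, -0.1296, 0.0267]
orientation: [[0.987, 0.162, -0.007], [0.162, -0.987, -0.001], [-0.007, -0.0, -1.0]]
wrist_force: [-12.2, -2.2, 8.7]
gripper_width: 0.0848
gripper_force: 5.9
6.525 [ 0.5621 -0.1294  0.0267] [-0.2253  0.451  -0.3857  0.7389 -0.0017  2.7536] [ 0.6425 -0.1155  0.1545]
plaque 0.96 [ 0.629  -0.1158  0.0397] [317.2194 121.5822]
```

View pics/w2.png

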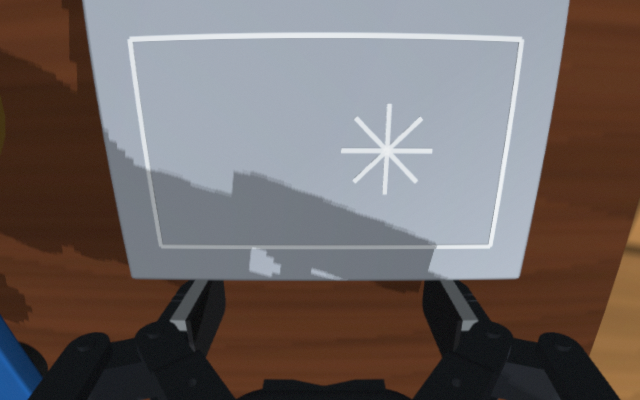

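Both fingers are flush against the plaque's near edge (row 278, level), and the blue arm is out at the far left.

```bash
python3 -m handwheel '[0.12,0,0,0,0,0,0.12,0,0,0,0,0,0.12,0,0,0,0,0]'
python3 -m handwheel '[0.1,0,0,0,0,0,0,0,0,0,0,0]'
python3 -m handwheel '[0.1,0,0,0,0,0,0,0,0,0,0,0]'
```

```text
clock: 6.95
tcp_pos: [0.5714, -0.1279, 0.0266]
orientation: [[0.987, 0.162, -0.007], [0.162, -0.987, -0.001], [-0.007, -0.0, -1.0]]
wrist_force: [-10.6, -2.1, 8.2]
gripper_width: 0.0852
gripper_force: 5.6
clock: 7.2
tcp_pos: [0.5751, -0.1273, 0.0266]
orientation: [[0.987, 0.162, -0.005], [0.162, -0.987, -0.001], [-0.005, -0.0, -1.0]]
wrist_force: [-8.1, -1.0, 5.9]
gripper_width: 0.0849
gripper_force: 4.3
clock: 7.45
tcp_pos: [0.5753, -0.1273, 0.0266]
orientation: [[0.987, 0.162, -0.01], [0.162, -0.987, -0.002], [-0.01, 0.0, -1.0]]
wrist_force: [-17.4, -4.5, 13.5]
gripper_width: 0.0853
gripper_force: 8.6
```

```bash
python3 -m handwheel '[0.08,0,0,0,0,0,0,0,0,0,0,0]'
python3 -m handwheel '[-0.3,0,0,0,0,0,-0.6,0,0,0,0,0,0,0,-0.9,0,0,0,0,0,-0.9,0,0,0,0,0,-0.9,0,0,0,0,0,-0.9,0,0,0,0,0,-0.9,0,0,0,0,0,-0.9,0,0,0,0,0,-0.5,0,0,0,0,0,0,0,0,0]'
cat > c.py <<'E'
from h import *
p=arm.read_camera('wrist'); save(p,'w3.png'); q=arm.read_camera('top')
for n,k in (('w',p),('t',q)):
  for r in arm.masks_of(k,'plaque'):
    M=r['pixels'].astype(np.uint8); v,u=np.nonzero(M)
    c=cv2.boxPoints(cv2.minAreaRect(np.c_[u,v].astype(np.float32))); C=np.array([onz(k,a,b,.04) for a,b in c]); print(n,round(r['confidence'],2),C.mean(0),[np.arctan2(*(C[(i+1)%4]-C[i])[[1,0]]) for i in (0,1)])
  for t in ('wing','clamp'):
    for r in arm.spot_in(k,t): print(n,t,round(r['confidence'],2),np.array(r['position']),proj(k,r['position']))
E
python3 c.py
```

```text
clock: 7.7
tcp_pos: [0.5753, -0.1272, 0.0264]
orientation: [[0.987, 0.161, -0.014], [0.161, -0.987, -0.003], [-0.014, 0.0, -1.0]]
wrist_force: [-23.6, -4.7, 18.8]
gripper_width: 0.0849
gripper_force: 12.0
clock: 8.95
tcp_pos: [0.5574, -0.1308, 0.2051]
orientation: [[0.987, 0.162, 0.002], [0.162, -0.987, -0.0], [0.002, 0.001, -1.0]]
wrist_force: [-0.2, -1.0, 0.1]
gripper_width: 0.0847
gripper_force: 0.0
w 0.6 [ 0.6354 -0.1175  0.04  ] [np.float64(0.08277774160730025), np.float64(-1.4127494228502333)]
w wing 0.61 [0.5951 0.0218 0.0574] [138.0755 110.8254]
w clamp 0.89 [0.6017 0.017  0.0595] [142.9409 103.2983]
t 0.85 [ 0.6293 -0.0763  0.04  ] [np.float64(-1.416534381398762), np.float64(-2.9940951067366974)]
t 0.71 [ 0.8353 -0.06    0.04  ] [np.float64(-0.5951817868106655), np.float64(-2.1946967911292976)]
t 0.61 [ 0.3709 -0.6343  0.04  ] [np.float64(-0.990602493495162), np.float64(-2.556874942951052)]
t 0.36 [ 0.6215 -0.4137  0.04  ] [np.float64(-1.5591014785952704), np.float64(3.1192867202743084)]
t wing 0.57 [0.5908 0.0258 0.0597] [291.618  206.6808]
t clamp 0.59 [0.593  0.0249 0.0574] [291.9515 206.0769]
t clamp 0.18 [0.437  0.4893 0.0128] [154.905 251.695]
```

View pics/w3.png

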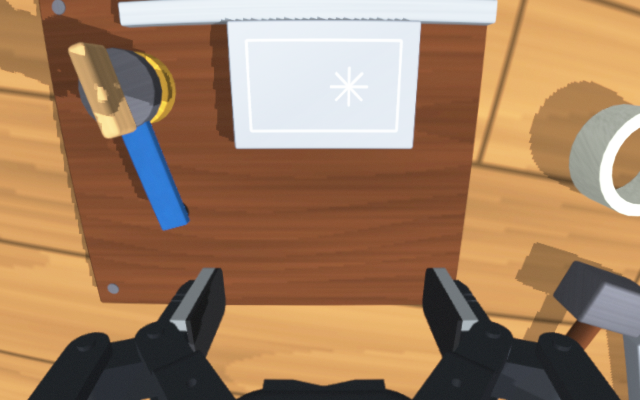

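The plaque's far edge lies flat along the fence (row ~20, from column 228 to 420). The wing (100,90), hub and blue arm are untouched, and the peg is still raised.

```bash
python3 -m handwheel '[0.05,-0.92,0,0,0,0,0.05,-0.92,0,0,0,0,0,-0.92,0,0,0,0,0,-0.92,0,0,0,0,0,-0.92,0,0,0,0,0,0,0,0,0,-0.75,0,0,0,0,0,-0.75,0,0,0,0,0,0]'; python3 w.py wrist w4.png wing clamp
```

```text
clock: 10.35
tcp_pos: [0.5369, 0.0061, 0.204]
orientation: [[0.912, 0.411, -0.0], [0.411, -0.912, -0.0], [-0.0, -0.0, -1.0]]
wrist_force: [-0.5, -0.1, -0.5]
gripper_width: 0.0849
gripper_force: 0.0
10.4 [0.5369 0.006  0.2041] [ 0.0112  0.2163 -0.2703  1.0844  0.      2.7305] [0.6116 0.0406 0.3324]
wing 0.8 [0.5941 0.0259 0.0611] [331.5526 111.1866]
clamp 0.94 [0.5985 0.0261 0.0624] [333.8175 105.7223]
```

View pics/w4.png

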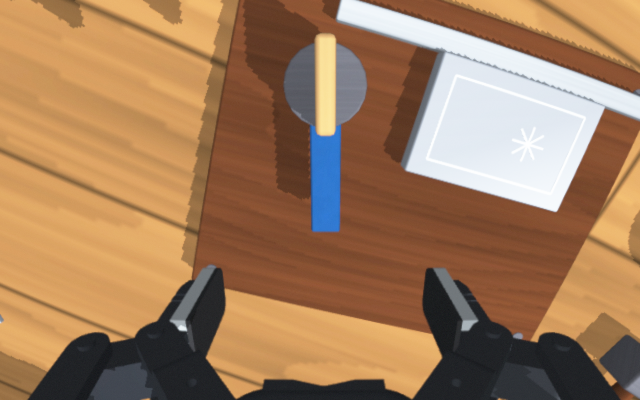

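The wing is vertical in the picture: its top runs from (326,34) to (326,135), with the hub centred at (326,85) behind it and the arm's tip at (326,230). The gripper is therefore already aligned with it.

```bash
cat > d.py <<'E'
from h import *
p=arm.read_camera('wrist'); s=arm.read_state()
T=np.eye(4);T[:3,:3]=s['orientation'];T[:3,3]=s['tcp_pos'];Tc=np.linalg.inv(T)@np.array(p['pose'])
T2=np.eye(4);T2[:3,:3]=[[.987,.162,0],[.162,-.987,0],[0,0,-1]];T2[:3,3]=[.5571,-.1309,.2057]
p2=dict(p);p2['pose']=T2@Tc
def tri(a,b):
    A=np.zeros((3,3));B=np.zeros(3)
    for o,d in (ray(p,*a),ray(p2,*b)):
        d=d/np.linalg.norm(d);M=np.eye(3)-np.outer(d,d);A+=M;B+=M@o
    return np.linalg.solve(A,B)
print('wing top',tri((326,84.5),(94,92)),'hub',tri((325.5,85),(120,88)),'armtip',tri((326,231),(175,227)))
print(onz(p,326,84.5,.093),onz(p,325.5,85,.063),onz(p,326,231,.061))
w=onz(p,326,84.5,.093); d=w-s['tcp_pos']; print('tool shift units',s['orientation'].T@d/.03)
E
python3 d.py
```

```text
wing top [0.6092 0.0375 0.0901] hub [0.6096 0.0375 0.0561] armtip [ 0.5024 -0.0112  0.0598]
[0.6102 0.0377 0.093 ] [0.6096 0.0376 0.063 ] [ 0.5035 -0.0108  0.061 ]
tool shift units [2.6641 0.0356 3.7036]
```

```bash
python3 -m handwheel '[0.9,0.035,0,0,0,0,0.9,0,0,0,0,0,0.86,0,0,0,0,0,0,0,0.8,0,0,0,0,0,0.8,0,0,0,0,0,0.8,0,0,0,0,0,0.8,0,0,0,0,0,0.6,0,0,0,0,0,0.2,0,0,0,0,0,0,0,0,0]' 60
python3 -m handwheel '[0,0,0,0,0,0,0,0,0,0,0,0,0,0,0,0,0,0,0,0,0,0,0,0]' 5
```

```text
clock: 11.8
tcp_pos: [0.6101, 0.0379, 0.0842]
orientation: [[0.911, 0.412, -0.0], [0.412, -0.911, 0.0], [-0.0, -0.0, -1.0]]
wrist_force: [0.8, 0.7, 0.4]
gripper_width: 0.0599
gripper_force: 0.0
clock: 12.3
tcp_pos: [0.6105, 0.0382, 0.0848]
orientation: [[0.911, 0.412, 0.001], [0.412, -0.911, 0.0], [0.001, -0.0, -1.0]]
wrist_force: [0.7, 1.1, 3.5]
gripper_width: 0.0128
gripper_force: 61.7
```

```bash
python3 -m handwheel '[0,0,0,0,0,0,0,0,0,0,0,0,0,0,0.22,0,0,0,0,0,0,0,0,0]' 30
python3 -m handwheel '[0,0,0,0,0,0,0,0,0,0,0,0,0,0,0,0,0,0,0,0,0,0,0,0]' 5
python3 -m handwheel '[0,0,0,0,0,-0.5,0,0,0,0,0,-0.6,0,0,0,0,0,-0.6,0,0,0,0,0,-0.6,0,0,0,0,0,-0.6,0,0,0,0,0,-0.6,0,0,0,0,0,-0.6,0,0,0,0,0,-0.6]'
```

```text
clock: 12.8
tcp_pos: [0.6094, 0.0379, 0.0767]
orientation: [[0.911, 0.412, -0.001], [0.412, -0.911, -0.0], [-0.001, -0.001, -1.0]]
wrist_force: [-0.6, 0.8, -0.3]
gripper_width: 0.03
gripper_force: 0.0
clock: 13.3
tcp_pos: [0.6099, 0.0379, 0.0774]
orientation: [[0.911, 0.412, -0.0], [0.412, -0.911, 0.0], [-0.0, -0.0, -1.0]]
wrist_force: [0.3, 1.3, -2.5]
gripper_width: 0.013
gripper_force: 61.0
clock: 14.3
tcp_pos: [0.6098, 0.038, 0.0775]
orientation: [[0.317, 0.948, -0.0], [0.948, -0.317, 0.0], [0.0, -0.001, -1.0]]
wrist_force: [-0.6, 1.6, -0.4]
gripper_width: 0.0127
gripper_force: 61.1
```

```bash
python3 -m handwheel '[0,0,0,0,0,-0.5,0,0,0.03,0,0,-0.25,0,0,0.04,0,0,-0.25,0,0,0.04,0,0,-0.25,0,0,0.04,0,0,-0.25,0,0,0.04,0,0,-0.2,0,0,0.04,0,0,-0.2]'
```

```text
clock: 15.18
tcp_pos: [0.6101, 0.0381, 0.073]
orientation: [[-0.007, 1.0, 0.001], [1.0, 0.007, 0.0], [0.0, 0.001, -1.0]]
wrist_force: [-7.7, 0.3, 19.4]
gripper_width: 0.0132
gripper_force: 64.1
```

```bash
python3 -m handwheel '[0,0,0.03,0,0,-0.18,0,0,0.03,0,0,-0.18,0,0,0.03,0,0,-0.18,0,0,0.03,0,0,-0.18,0,0,0.02,0,0,-0.18]'; python3 w.py side s2.png plaque clamp
```

```text
clock: 15.8
tcp_pos: [0.6102, 0.0382, 0.0704]
orientation: [[-0.162, 0.987, 0.002], [0.987, 0.162, 0.001], [0.001, 0.002, -1.0]]
wrist_force: [-10.9, 1.5, 29.7]
gripper_width: 0.0128
gripper_force: 65.7
15.85 [0.6101 0.0382 0.0703] [ 0.0622  0.4534 -0.2632  0.8528  0.0007  1.4689] [0.3095 1.2315 0.8419]
plaque 0.74 [ 0.8322 -0.0526  0.0088] [265.8238 205.8939]
plaque 0.71 [ 0.3664 -0.6201  0.0281] [382.4503 155.3946]
plaque 0.43 [ 0.6039 -0.0511  0.0385] [317.1424 204.6595]
clamp 0.51 [0.604  0.0623 0.0537] [310.981  216.3333]
clamp 0.19 [0.5317 0.0121 0.0194] [331.5984 218.3282]
```

```bash
python3 -m handwheel '[0,0,0.03,0,0,-0.2,0,0,0.03,0,0,-0.2,0,0,0,0,0,-0.2]'
python3 -m handwheel '[0,0,0,0,0,0.25,0,0,0,0,0,0.25,0,0,-0.03,0,0,0.15,0,0,-0.06,0,0,0,0,0,0,0,0,0]'
```

```text
clock: 16.32
tcp_pos: [0.6102, 0.0383, 0.0689]
orientation: [[-0.264, 0.964, 0.002], [0.964, 0.264, 0.001], [0.0, 0.002, -1.0]]
wrist_force: [-12.0, 0.9, 29.2]
gripper_width: 0.0128
gripper_force: 65.9
clock: 16.95
tcp_pos: [0.61, 0.0384, 0.0687]
orientation: [[-0.155, 0.988, 0.0], [0.988, 0.155, 0.001], [0.001, 0.0, -1.0]]
wrist_force: [-4.7, 1.6, 10.6]
gripper_width: 0.0127
gripper_force: 62.9
```

```bash
python3 -m handwheel '[0,0,0,0,0,0,0,0,0,0,0,0,0,0,0,0,0,0]' 35
python3 -m handwheel '[0,0,-0.3,0,0,0,0,0,-0.6,0,0,0,0,0,-0.9,0,0,0,0,0,-0.9,0,0,0,0,0,-0.9,0,0,0,0,0,-0.9,0,0,0,-0.9,0,0,0,0,0,-0.9,0,0,0,0,0,-0.9,0,0,0,0,0,0,0,0,0,0,0]' 
python3 w.py wrist w5.png clamp plaque; python3 w.py side s3.png; python3 - <<'E'
import cv2,numpy as np
a=cv2.imread('pics/s3.png')[170:245,265:365]; a=cv2.resize(a,(600,450),interpolation=cv2.INTER_CUBIC)
cv2.imwrite('pics/s3c.png',a)
E
```

```text
clock: 17.32
tcp_pos: [0.6102, 0.0378, 0.0672]
orientation: [[-0.153, 0.988, 0.0], [0.988, 0.153, -0.0], [-0.0, 0.0, -1.0]]
wrist_force: [-0.2, -0.2, 0.4]
gripper_width: 0.0352
gripper_force: 0.0
clock: 18.58
tcp_pos: [0.6231, -0.0437, 0.2039]
orientation: [[-0.151, 0.989, 0.002], [0.989, 0.151, -0.0], [-0.001, 0.002, -1.0]]
wrist_force: [-0.0, 0.5, -0.1]
gripper_width: 0.035
gripper_force: 0.0
18.625 [ 0.6229 -0.0426  0.2036] [-0.0685  0.3761 -0.0547  1.1386  0.0004  1.3496] [0.61   0.0385 0.3323]
clamp 0.91 [0.6127 0.0219 0.0508] [323.4692 103.08  ]
clamp 0.62 [ 0.5358 -0.0076  0.0213] [230.9709 122.1466]
plaque 0.84 [ 0.6448 -0.1009  0.0398] [337.8689 244.9949]
plaque 0.84 [ 0.8377 -0.0572  0.0093] [532.0457 217.7836]
18.775 [ 0.6226 -0.0413  0.203 ] [-0.0665  0.3765 -0.0558  1.1381  0.0003  1.3494] [0.3095 1.2315 0.8419]
```

View pics/w5.png

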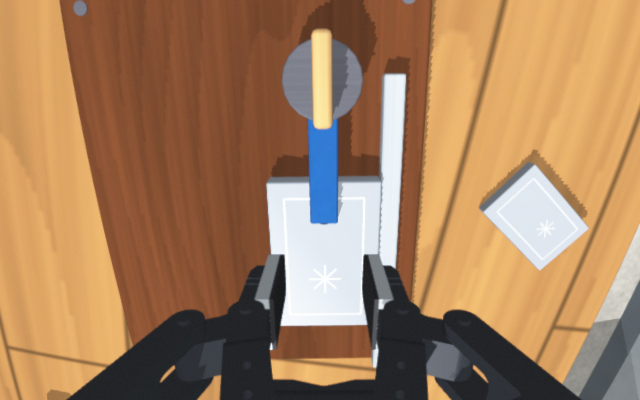

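View pics/s3c.png

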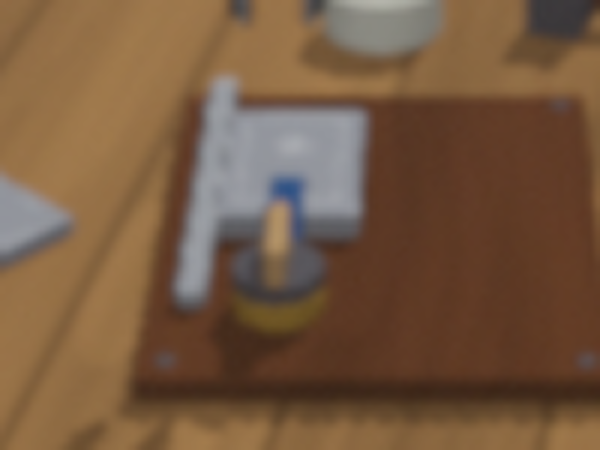

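The wrist view shows the blue arm (323,170) straight across the plaque, the plaque's edge still flush with the fence (column ~381), and the gripper clear. In the side view the hub sits down on the brass ring with no red band showing. From the peg sinking 8.7 mm with the grip, I estimate it is pressed in about 9.7 mm.

```bash
python3 -c "
from plant import arm
print(arm.sign_off())"
```

```text
the job is handed in; nothing more can be done
None
```

I handed the job in at about 19 s of the 58 s allowed, and no verdict came back: the plaque lies flat against the fence, and the peg is turned about 1.3 rad and pressed in about 9.7 mm (estimated from gripper travel). The blue arm stayed across the plaque after I let go, but the foot's force on it was not measured; the mallet, chisels and tape were not touched.

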